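# Turn the finishing carousel to the pointer

### The job

Turn the round tin carousel, by pushing on the black studs or the edge of its disc with the fingertips, until the tall tin with the red lid stands squarely in front of the yellow pointer. Push gently, leave every tin sitting in its compartment without touching it, and leave the spanner and the wooden block where they lie. Nothing is to be picked up; finish with the carousel standing still and the hand clear of it.

Things in the scene. Friction and masses are not known exactly. Their poses are not given: they have to be found in the camera images.
- carousel_foot: fixed dark steel foot of the carousel, on the table; origin on the turning axis at table height, z up. A low tongue (34 mm wide, 10 mm high) runs out from under the disc along the foot's own -x axis to 180 mm from the axis and carries the yellow pointer, so the pointer lies in the direction of the foot's -x axis, on the side towards the robot
- pointer_tip (a point): tip of the yellow cone that lies on the tongue and points at the turning axis; 150 mm from the axis, 23 mm above the table. The cone is 26 mm in diameter, 32 mm long, its top 36 mm above the table
- carousel: plywood turning disc, 292 mm in diameter, 14 mm thick; origin on the turning axis at its underside, 22 mm above the table (top face 36 mm), z up. Turns either way without end or detent, needs about 0.15 N m (1 to 2 N at the rim), stays where it is left. Its compartments are centred on its own +x, +y, -x, -y axes, 66 mm out
- stud (a point): the first of eight upright black studs round the disc's rim, half-way up it (56 mm above the table). Studs: 16 mm in diameter, 40 mm tall, tops 76 mm above the table, 135 mm from the axis, at 22.5 (this one), 67.5, 112.5 ... degrees anticlockwise from above from the disc's +x axis
- tray_rim (a point): centre of the mouth of the round grey tray fixed on the disc inside the studs: 224 mm outside diameter, wall 4 mm, rim 50 mm and inner floor 40 mm above the table; a cross of 5 mm dividers (tops 54 mm above the table) makes its four compartments
- tall_tin: the tin to bring to the pointer: tall, white with a red lid, 46 mm in diameter, 50 mm tall (top 90 mm above the table), loose in the compartment at the disc's +x axis, about 66 mm from the axis; origin at the centre of its underside
- red_tin: flat tin with a red lid, 64 mm in diameter, 22 mm tall, loose in one of the other compartments; origin at the centre of its underside
- silver_tin: flat silver tin, 68 mm in diameter, 26 mm tall, loose in one of the other compartments; origin at the centre of its underside
- thin_tin: thin flat silver tin, 62 mm in diameter, 18 mm tall, loose in one of the other compartments; origin at the centre of its underside
- spanner: bystander: silver combination spanner, 32 x 135 x 9 mm, long along its own y, lying beyond the carousel; origin at the centre of its underside
- red_block: bystander: reddish-brown wooden block, 42 x 70 x 30 mm, lying to the right of the carousel; origin at the centre of its underside
Not all that is in view belongs to the job. Leave any purple or turquoise look-alike of the thin_tin alone.

How it is judged:
At the end, for the whole second after the job is handed in: The middle of the tall red-lidded tin is within 10 mm (about 9 degrees) of the pointer's line on the pointer's side of the axis, the disc is still (under 0.05 rad/s), all four tins stand upright in the tray, and the spanner and the block are within 15 mm of where they lay (y of tall_tin in the frame of carousel_foot between -0.01 and 0.01 m and x of tall_tin in the frame of carousel_foot below -0.04 m and angular speed of carousel below 0.05 rad/s and angle between each of tall_tin, red_tin, silver_tin, thin_tin's own z axis and vertical below 0.15 rad and z of tall_tin in the frame of carousel_foot between 0.03 and 0.052 m and horizontal distance between each of tall_tin, red_tin, silver_tin, thin_tin and carousel_foot below 0.095 m and z of red_tin in the frame of carousel_foot between 0.03 and 0.052 m and z of silver_tin in the frame of carousel_foot between 0.03 and 0.052 m and z of thin_tin in the frame of carousel_foot between 0.03 and 0.052 m and distance of each of spanner, red_block from where it was at the start of the episode below 0.015 m); the robot touches nothing.
It fails at once if a tin was lifted or tipped (height (world z) of any of tall_tin, red_tin, silver_tin, thin_tin above 0.055 m or angle between any of tall_tin, red_tin, silver_tin, thin_tin's own z axis and vertical above 0.3 rad).
It fails at once if the robot touched a tin (contact force between any of the arm, the fingers and tall_tin above 1 N or contact force between any of the arm, the fingers and red_tin above 1 N or contact force between any of the arm, the fingers and silver_tin above 1 N or contact force between any of the arm, the fingers and thin_tin above 1 N).
It fails at once if the carousel was pushed roughly (over 40 N) (contact force between any of the fingers, the arm and carousel above 40 N).
It fails at once if a bystander was moved (distance of any of spanner, red_block from where it was at the start of the episode above 0.02 m).
It also fails if it takes over 51 s, if anything falls off the work surface, if the arm or the gripper's body presses on something with over 40 N, if the wrist force passes 120 N, or if a joint passes its speed limit or range.

### The arm

A 6-joint arm with a two-finger parallel gripper is mounted at the origin on a cart in front of the work surface, level with it; the furniture and walls round the work are solid. World frame = base frame: x ahead of the robot, y to its left, z up, the work surface at z = 0. Lengths are in m, angles in rad, forces in N, time in s.
With the tool pointing down it reaches from about 0.275 to 0.75 m from the base axis. Payload 10.2 kg.
Tool frame: the origin (TCP) lies at the very end of the fingers, on their centre line; the grasp point (between the pads) lies 19 mm behind it; z points along the fingers, y is the line along which they close (so a half turn about z gives the same grasp; the last joint's range is limited). The gripper opens to 85 mm and grips with 20 to 120 N. Pads are 22 mm wide; open, the fingers measure 114 mm over their backs; the gripper's body (76 mm by 85 mm) begins 54 mm behind the grasp point. The pads swing forward as they close: fully open they stand 13 mm farther back than shut.
Start: joints at [-1.407, 0.313, 1.498, -0, 1.331, -0.223], TCP at [0.198, -0.486, 0.231] pointing down, gripper open.
Joint ranges: [-2.94, 2.94], [-0.97, 2.17], [0.19, 2.56], [-1.23, 4.37], [0.02, 3.11], [-2.88, 2.88]. Speed limits (rad/s): [2.39, 2.39, 3.01, 3.14, 3.14, 3.14].

### API

Orientations are given as a 3x3 rotation matrix whose columns are the frame's x, y, z axes.
In Python, from station import arm, cams gives the robot as it stands.
- The arm moves only by the tool arm_command, never from a script. Its arguments are lists of equal length, an entry for each row: "dr": the turn, a rotation vector about the tool's x, y, z scaled (see below), a list of three; "delta_pos": the shift along the tool's x, y, z scaled (see below), a list of three; "gripper": the opening, from -1 (shut) to 1 (fully open). A call has 1 to 12 rows; each row shifts and turns the commanded pose from where the row before left it, along the tool's axes as they then stand; what a row does not reach is not made up. The controller multiplies each number of a shift by 0.2 m and each number of a turn by 6 degrees. A row lasts 1/8 s, in which the tool goes at most 62.5 mm and 10.7 degrees, less where a joint would pass 70% of its speed; a pose out of reach is approached as far as the arm can. A call with a number of a shift or a turn outside -1 to 1 is refused whole. A call with a gripper value outside its range is refused whole. The fingers move at their own pace and stop on an object; the grip force is fixed at half the most. Time passes only in rows, so rows that do not move let the fingers close. It gives the time, the measured TCP pose, the force, the opening and the grip force at its end, in the units of the state.
- arm.state(): the state, without advancing time (a new reading comes with each control period).
- cams.get_image(name): name is "scene" or "top" or "wrist"; returns a dict with "img" (420x560x3 uint8, red, green, blue), "fx", "fy", "cx", "cy" (pixels), "rvec" (rotation vector, rad) and "tvec" (3), from world to camera coordinates, as OpenCV has them; the wrist camera has in their place "mount" (4x4, takes a point from camera to tool coordinates, whose origin is the TCP and whose axes are the flange's). Camera axes: x right, y down, z forward; pixel columns grow to the right and rows downward; lengths in m; the calibration is good to about 2 mm. A picture is of the moment at which its call begins: read the wrist's pose just before it. There is no depth.
- arm.close_job(): hands the job in; it is judged then, once.
The state is a dict: "time_s": time; "qpos": joint angles; "joint_vel": joint speeds; "joint_torque": joint torques, N m; "tcp_pos": TCP position; "tcp_rot": TCP orientation; "force": force on the tool from outside, world axes, zero at the start; "torque": the same for the moment, N m; "finger_gap": finger opening in m; "grip_force": force on a finger pad.
Only numpy, scipy, OpenCV 4.12 (cv2) and the standard library are available. Lean on these libraries where they do the work, as an engineer would, in place of code of your own. Each camera call takes 0.05 s, during which the arm holds its last target. There are 200 camera calls.

## Working session

There is one attempt and no reset: what is moved stays moved. The work goes in short steps, Python scripts to look and compute and a tool call to move; the robot and the scene stay as the last step left them, time stands still between calls to the robot, and variables do not carry over. Pictures are saved under pics/ and viewed, at most 10 in all, crops included, and the job is handed in when it is done.

Besides the shell and the picture viewer there is one more tool, called after "Emit:" by a JSON object that holds its "api" and its "payload", one argument or row to a line. arm_command: Moves the arm, as the interface text tells. Its arguments: {"type":"object","properties":{"dr":{"type":"array"},"delta_pos":{"type":"array"},"gripper":{"type":"array"}},"required":["dr","delta_pos","gripper"]}

```bash
mkdir -p pics
cat > h.py <<'E'
import numpy as np, cv2
from station import arm, cams
def get(n):
    return cams.get_image(n)
def save(d,f): cv2.imwrite('pics/'+f, d['img'][:,:,::-1])
def ray(d,uv,z):
    R,_=cv2.Rodrigues(np.array(d['rvec'],float)); t=np.array(d['tvec'],float).ravel()
    c=-R.T@t; v=R.T@np.array([(uv[0]-d['cx'])/d['fx'],(uv[1]-d['cy'])/d['fy'],1])
    return c+v*(z-c[2])/v[2]
def proj(d,P):
    K=np.array([[d['fx'],0,d['cx']],[0,d['fy'],d['cy']],[0,0,1]])
    return cv2.projectPoints(np.array(P,float).reshape(-1,3),np.array(d['rvec'],float),np.array(d['tvec'],float),K,None)[0].reshape(-1,2)
E
python3 - <<'E'
from h import *
s=arm.state(); print(s['time_s'],s['tcp_pos'],s['tcp_rot'],s['finger_gap'])
t=get('top'); save(t,'top0.png'); c=get('scene'); save(c,'scene0.png')
for d in(t,c): print(d['fx'],d['cx'],d['cy'],d['rvec'],d['tvec'])
E
```

```text
0.0 [ 0.19799155 -0.48595015  0.23072413] [[ 9.26131573e-01  3.77200569e-01 -1.99617441e-04]
 [ 3.77200502e-01 -9.26130727e-01  1.28785836e-03]
 [ 3.00909061e-04 -1.26802209e-03 -9.99999151e-01]] 0.08495143348900994
486.94020245331427 281.8345140139601 210.01757306728302 [ 2.09046531 -2.15587172  0.19333335] [-0.42563198  0.60985467  1.34911579]
538.4989435292812 289.5614288749016 210.27875827093112 [ 2.32327234 -0.60299384  0.21179068] [-0.72396227 -0.0288686   1.35366154]
```

View pics/top0.png

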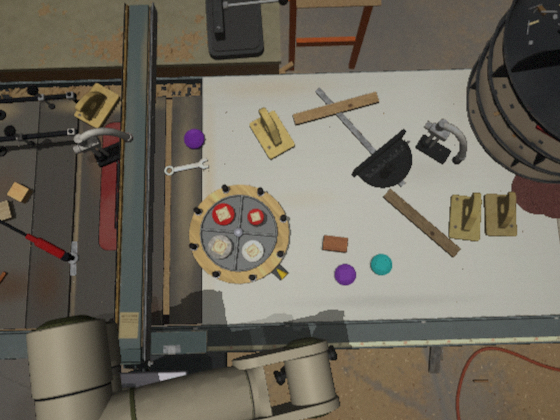

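View pics/scene0.png

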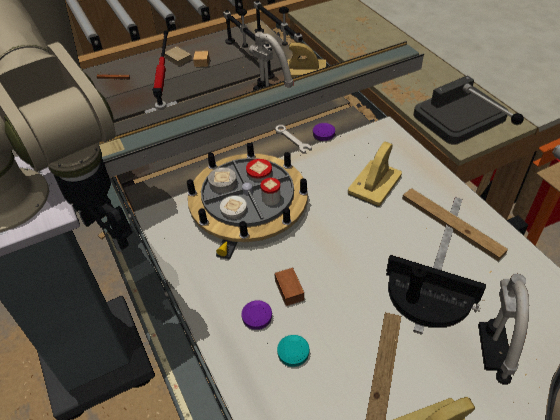

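The top view shows the carousel hub near (239,233), the pointer at (280,272), the tall tin's lid at (257,216) and the flat red tin at (223,214). The block is at (335,244) and the spanner at (187,168). Next I'll measure these points.

```bash
cat > m.py <<'E'
from h import *
def cents(m,amin,amax):
    n,l,st,c=cv2.connectedComponentsWithStats(m.astype(np.uint8)*255)
    return [(c[i],st[i,4]) for i in range(1,n) if amin<=st[i,4]<=amax]
def measure(t,verbose=1):
    hsv=cv2.cvtColor(t['img'],cv2.COLOR_RGB2HSV).astype(int); H,S,V=hsv[...,0],hsv[...,1],hsv[...,2]
    yy,xx=np.mgrid[:420,:560]; roi=np.hypot(xx-239,yy-233)<62
    stud=[ray(t,c,0.076 if 0 else 0.06)[:2] for c,a in cents((V<55)&roi,8,120) if np.hypot(*(c-[239,233]))>35]
    stud=np.array(stud)
    red=[(ray(t,c,0.09)[:2],c,a) for c,a in cents((((H<6)|(H>172))&(S>150)&(V>90))&(np.hypot(xx-239,yy-233)<45),15,900)]
    yel=[(ray(t,c,0.028)[:2],c,a) for c,a in cents((H>20)&(H<32)&(S>170)&(V>110)&roi,5,300)]
    return stud,red,yel
if __name__=='__main__':
    t=get('top'); st,red,yel=measure(t)
    print(st.round(3)); print(red); print(yel)
    # circle fit
    if len(st)>=4:
        A=np.c_[2*st,np.ones(len(st))]; x=np.linalg.lstsq(A,(st**2).sum(1),rcond=None)[0]
        c=x[:2]; print('centre',c,'r',np.sqrt(x[2]+c@c)); print(np.degrees(np.arctan2(*(st-c).T[::-1])).round(1))
    print('hub',ray(t,(238,232),0.054), 'spanner',ray(t,(187,168),0),'block',ray(t,(335,244),.03))
    im=cv2.resize(t['img'][165:300,170:365],None,fx=4,fy=4,interpolation=cv2.INTER_CUBIC); cv2.imwrite('pics/crop0.png',im[:,:,::-1])
E
python3 m.py
```

```text
[[ 0.666 -0.281]
 [ 0.654 -0.383]
 [ 0.603 -0.2  ]
 [ 0.573 -0.447]
 [ 0.5   -0.188]
 [ 0.471 -0.435]
 [ 0.419 -0.252]
 [ 0.408 -0.355]]
[(array([ 0.58340842, -0.27860036]), array([222.96774194, 214.12442396]), np.int32(217)), (array([ 0.57297322, -0.36984209]), array([255.51351351, 216.78378378]), np.int32(111))]
[(array([ 0.41757735, -0.43663472]), array([281.13636364, 273.04545455]), np.int32(44))]
centre [ 0.53671285 -0.31751656] r 0.13448919356482897
[  15.9  -29.    60.8  -74.2  105.9 -119.   151.  -164. ]
hub [ 0.53660002 -0.31680433  0.054     ] spanner [ 0.74619839 -0.15888756  0.        ] block [ 0.49623047 -0.59512309  0.03      ]
```

View pics/crop0.png

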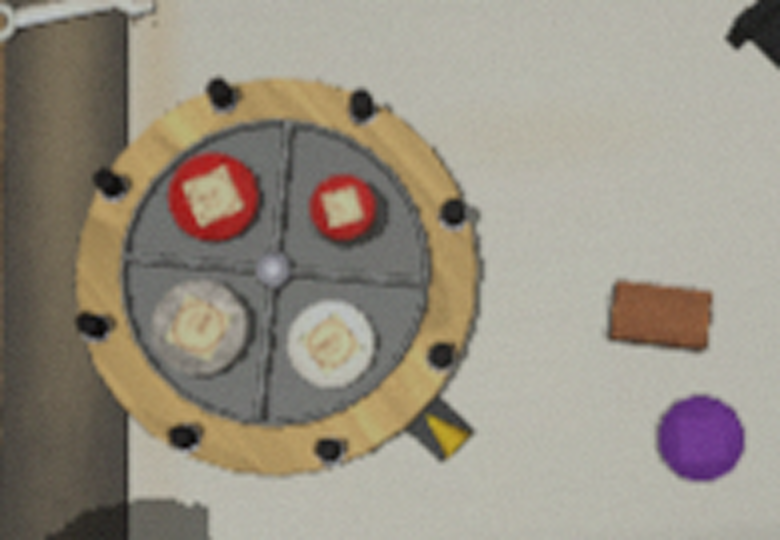

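The axis is at (0.537, -0.3175) and the pointer line at -135°. The tin is near -54° (disc +x at about -51.5°), so the disc turns about 80° clockwise. I'll push the stud at -164° with shut fingers and start by moving behind it.

Emit:
{"api": "arm_command", "payload": {
  "dr": [
    [0,0,0],
    [0,0,0],
    [0,0,0],
    [0,0,0],
    [0,0,0],
    [0,0,0],
    [0,0,0],
    [0,0,-0.45],
    [0,0,-0.45],
    [0,0,-0.45],
    [0,0,-0.45],
    [0,0,0]
  ],
  "delta_pos": [
    [0.1,0,0],
    [0.2,0,0],
    [0.2,0,0],
    [0.2,0,0],
    [0.2,0,0],
    [0.2,0,0],
    [0.12,0,0],
    [0,0,0],
    [0,0,0],
    [0,0,0],
    [0,0,0],
    [0,0,0]
  ],
  "gripper": [-1,-1,-1,-1,-1,-1,-1,-1,-1,-1,-1,-1]
}}

```text
time_s: 1.65
tcp_pos: [0.4239, -0.3941, 0.231]
tcp_rot: [[0.839, 0.544, -0.0], [0.544, -0.839, 0.001], [-0.0, -0.001, -1.0]]
force: [0.0, -0.8, 1.2]
finger_gap: -0.0002
grip_force: 0.0
```

Emit:
{"api": "arm_command", "payload": {
  "dr": [
    [0,0,0],
    [0,0,0],
    [0,0,0],
    [0,0,0],
    [0,0,0],
    [0,0,0],
    [0,0,0],
    [0,0,0],
    [0,0,0]
  ],
  "delta_pos": [
    [0,0,0.1],
    [0,0,0.15],
    [0,0,0.15],
    [0,0,0.15],
    [0,0,0.15],
    [0,0,0.1],
    [0,0,0.06],
    [0,0,0.04],
    [0,0,0]
  ],
  "gripper": [-1,-1,-1,-1,-1,-1,-1,-1,-1]
}}

```text
time_s: 2.78
tcp_pos: [0.424, -0.3942, 0.0513]
tcp_rot: [[0.839, 0.544, -0.0], [0.544, -0.839, 0.0], [-0.0, -0.0, -1.0]]
force: [0.3, 0.6, 0.2]
finger_gap: -0.0004
grip_force: 0.0
```

Run:
```python
from h import *
s=arm.state(); print(s['tcp_pos'],s['force'],s['qpos'])
c=get('scene'); cv2.imwrite('pics/s1.png',cv2.resize(c['img'][100:300,120:360],None,fx=3,fy=3)[:,:,::-1])
```

```text
[ 0.42400777 -0.39419805  0.05125729] [0.28656946 0.59845342 0.19404553] [-9.51241226e-01  6.23995504e-01  1.52831447e+00  9.24710337e-07
  9.89447188e-01  4.45152835e-02]
```

View pics/s1.png

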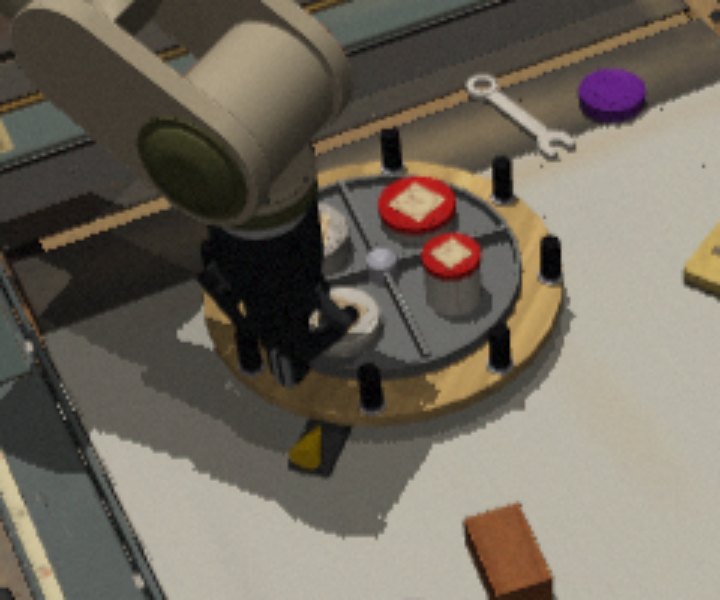

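The shut fingers are between the studs at (290,365), clear of the tins and above the pointer. I'll start the clockwise arc slowly.

Emit:
{"api": "arm_command", "payload": {
  "dr": [
    [0,0,0.2],
    [0,0,0.25],
    [0,0,0.25],
    [0,0,0.25],
    [0,0,0.25],
    [0,0,0.25],
    [0,0,0.25],
    [0,0,0.25],
    [0,0,0.25],
    [0,0,0.25],
    [0,0,0.25],
    [0,0,0.25]
  ],
  "delta_pos": [
    [0,-0.014,0],
    [0,-0.018,0],
    [0,-0.018,0],
    [0,-0.018,0],
    [0,-0.018,0],
    [0,-0.018,0],
    [0,-0.018,0],
    [0,-0.018,0],
    [0,-0.018,0],
    [0,-0.018,0],
    [0,-0.018,0],
    [0,-0.018,0]
  ],
  "gripper": [-1,-1,-1,-1,-1,-1,-1,-1,-1,-1,-1,-1]
}}

```text
time_s: 4.32
tcp_pos: [0.4062, -0.3556, 0.0513]
tcp_rot: [[0.965, 0.262, 0.0], [0.262, -0.965, -0.0], [-0.0, 0.0, -1.0]]
force: [-0.2, -0.9, -0.1]
finger_gap: -0.0004
grip_force: 0.4
```

```bash
cat > chk.py <<'E'
from m import *
C=np.array([0.5367,-0.3173])
s=arm.state(); p=s['tcp_pos'][:2]-C; print('t',s['time_s'],'tcp r,th',np.hypot(*p),np.degrees(np.arctan2(p[1],p[0])),s['tcp_pos'][2],'F',s['force'].round(1),'yaw',np.degrees(np.arctan2(s['tcp_rot'][1][0],s['tcp_rot'][0][0])))
t=get('top'); st,red,yel=measure(t)
q=st-C; k=abs(np.hypot(*q.T)-.1345)<.006; a=np.degrees(np.arctan2(q[k,1],q[k,0])); print('studs',a.round(1))
for r,c,n in red: d=r-C; print('red',n,np.hypot(*d).round(4),np.degrees(np.arctan2(d[1],d[0])).round(1))
E
python3 chk.py
```

```text
t 4.325 tcp r,th 0.1360255335496173 -163.62923967591337 0.05131918134844197 F [-0.2 -0.9 -0.1] yaw 15.162197132411608
studs [   7.2  -37.9   52.1  -82.9   97.3 -127.9]
red 219 0.0604 30.0
red 112 0.0637 -64.2
```

Emit:
{"api": "arm_command", "payload": {
  "dr": [
    [0,0,0.2],
    [0,0,0.3],
    [0,0,0.4],
    [0,0,0.4],
    [0,0,0.4],
    [0,0,0.4],
    [0,0,0.4],
    [0,0,0.4],
    [0,0,0.4],
    [0,0,0.4],
    [0,0,0.3],
    [0,0,0.2]
  ],
  "delta_pos": [
    [0,-0.0142,0],
    [0,-0.0214,0],
    [0,-0.0285,0],
    [0,-0.0285,0],
    [0,-0.0285,0],
    [0,-0.0285,0],
    [0,-0.0285,0],
    [0,-0.0285,0],
    [0,-0.0285,0],
    [0,-0.0285,0],
    [0,-0.0214,0],
    [0,-0.0142,0]
  ],
  "gripper": [-1,-1,-1,-1,-1,-1,-1,-1,-1,-1,-1,-1]
}}

```text
time_s: 5.88
tcp_pos: [0.4024, -0.2963, 0.0513]
tcp_rot: [[0.985, -0.174, 0.0], [-0.174, -0.985, 0.0], [0.0, -0.0, -1.0]]
force: [-0.2, -0.4, -0.0]
finger_gap: -0.0002
grip_force: 0.5
```

```bash
python3 chk.py
```

```text
t 5.875 tcp r,th 0.13595761256812686 171.12094256464323 0.05132756592967916 F [-0.2 -0.4 -0. ] yaw -10.023931598558592
studs [ -18.3   26.8  -63.4   71.8 -108.3  115.1 -153.2 -167. ]
red 220 0.0613 2.2
red 110 0.0641 -89.1
```

Emit:
{"api": "arm_command", "payload": {
  "dr": [
    [0,0,0.2],
    [0,0,0.3],
    [0,0,0.4],
    [0,0,0.4],
    [0,0,0.4],
    [0,0,0.4],
    [0,0,0.4],
    [0,0,0.4],
    [0,0,0.4],
    [0,0,0.4],
    [0,0,0.3],
    [0,0,0.2]
  ],
  "delta_pos": [
    [0,-0.0142,0],
    [0,-0.0214,0],
    [0,-0.0285,0],
    [0,-0.0285,0],
    [0,-0.0285,0],
    [0,-0.0285,0],
    [0,-0.0285,0],
    [0,-0.0285,0],
    [0,-0.0285,0],
    [0,-0.0285,0],
    [0,-0.0214,0],
    [0,-0.0142,0]
  ],
  "gripper": [-1,-1,-1,-1,-1,-1,-1,-1,-1,-1,-1,-1]
}}

```text
time_s: 7.42
tcp_pos: [0.4242, -0.2412, 0.0513]
tcp_rot: [[0.817, -0.577, 0.0], [-0.577, -0.817, -0.0], [0.0, 0.0, -1.0]]
force: [-1.2, -0.7, -0.0]
finger_gap: 0.0001
grip_force: 0.5
```

Emit:
{"api": "arm_command", "payload": {
  "dr": [
    [0,0,0.15],
    [0,0,0.3],
    [0,0,0.3],
    [0,0,0.3],
    [0,0,0.3],
    [0,0,0.3],
    [0,0,0.3],
    [0,0,0.3],
    [0,0,0.3],
    [0,0,0.3],
    [0,0,0.2],
    [0,0,0.1]
  ],
  "delta_pos": [
    [0,-0.0107,0],
    [0,-0.0214,0],
    [0,-0.0214,0],
    [0,-0.0214,0],
    [0,-0.0214,0],
    [0,-0.0214,0],
    [0,-0.0214,0],
    [0,-0.0214,0],
    [0,-0.0214,0],
    [0,-0.0214,0],
    [0,-0.0142,0],
    [0,-0.0071,0]
  ],
  "gripper": [-1,-1,-1,-1,-1,-1,-1,-1,-1,-1,-1,-1]
}}

```text
time_s: 8.93
tcp_pos: [0.455, -0.209, 0.0513]
tcp_rot: [[0.587, -0.81, -0.0], [-0.81, -0.587, 0.0], [-0.0, 0.0, -1.0]]
force: [-0.8, -1.0, 0.4]
finger_gap: 0.0003
grip_force: 0.5
```

```bash
python3 chk.py
```

```text
t 8.925 tcp r,th 0.1356544882875494 127.01986772653487 0.05127708446166864 F [-0.8 -1.   0.4] yaw -54.06335530884281
studs [ -17.9   27.2  -62.8   72.5 -107.6 -152.4  162.5]
red 220 0.0647 -44.4
red 118 0.0654 -133.0
```

The tin is at -133°, so I'll push 2.5° more and then back off the stud and lift away.

Emit:
{"api": "arm_command", "payload": {
  "dr": [
    [0,0,0.15],
    [0,0,0.15],
    [0,0,0.1],
    [0,0,0],
    [0,0,0],
    [0,0,0],
    [0,0,0],
    [0,0,0],
    [0,0,0],
    [0,0,0],
    [0,0,0],
    [0,0,0]
  ],
  "delta_pos": [
    [0,-0.0107,0],
    [0,-0.0107,0],
    [0,-0.0071,0],
    [0,0,0],
    [-0.01,0.04,0],
    [-0.02,0.07,0],
    [0,0,-0.1],
    [0,0,-0.15],
    [0,0,-0.15],
    [0,0,-0.15],
    [0,0,-0.15],
    [0,0,0]
  ],
  "gripper": [-1,-1,-1,-1,-1,-1,-1,-1,-1,-1,-1,-1]
}}

```text
time_s: 10.48
tcp_pos: [0.4379, -0.2138, 0.193]
tcp_rot: [[0.552, -0.834, 0.003], [-0.834, -0.552, -0.003], [0.004, -0.001, -1.0]]
force: [0.3, 0.0, -1.2]
finger_gap: -0.0001
grip_force: 0.0
```

Emit:
{"api": "arm_command", "payload": {
  "dr": [
    [0,0,0],
    [0,0,0],
    [0,0,0],
    [0,0,0],
    [0,0,0],
    [0,0,0]
  ],
  "delta_pos": [
    [-0.1,0.1,0],
    [-0.1,0.1,0],
    [-0.1,0.1,0],
    [-0.1,0.1,0],
    [0,0,0],
    [0,0,0]
  ],
  "gripper": [-1,-1,-1,-1,-1,-1]
}}

```text
time_s: 11.22
tcp_pos: [0.3271, -0.1907, 0.1909]
tcp_rot: [[0.552, -0.834, -0.0], [-0.834, -0.552, 0.0], [-0.0, -0.0, -1.0]]
force: [-0.3, -0.5, -0.4]
finger_gap: 0.0
grip_force: 0.0
```

```bash
python3 chk.py
python3 - <<'E'
from h import *
C=np.array([0.5367,-0.3173]); t=get('top'); print(arm.state()['tcp_pos'])
p=[ [*(C+r*np.array([np.cos(np.radians(-135)),np.sin(np.radians(-135))])),z] for r,z in((0,.054),(.15,.023),(.182,.023))]
im=t['img'].copy(); im=cv2.resize(im[165:300,170:365],None,fx=4,fy=4,interpolation=cv2.INTER_CUBIC)
for u in proj(t,p): cv2.circle(im,tuple(int(v) for v in (u-[170,165])*4),3,(0,255,0),-1)
cv2.imwrite('pics/top2.png',im[:,:,::-1])
E
```

```text
t 11.225 tcp r,th 0.24490718510858822 148.8629260174619 0.19093327602593083 F [-0.3 -0.5 -0.4] yaw -56.46672999657915
studs [ -20.4   24.7  -65.2   69.8 -110.2  114.8 -154.8  159.9]
red 217 0.0648 -47.3
red 114 0.0647 -135.8
[ 0.32736724 -0.19061534  0.1909916 ]
```

View pics/top2.png

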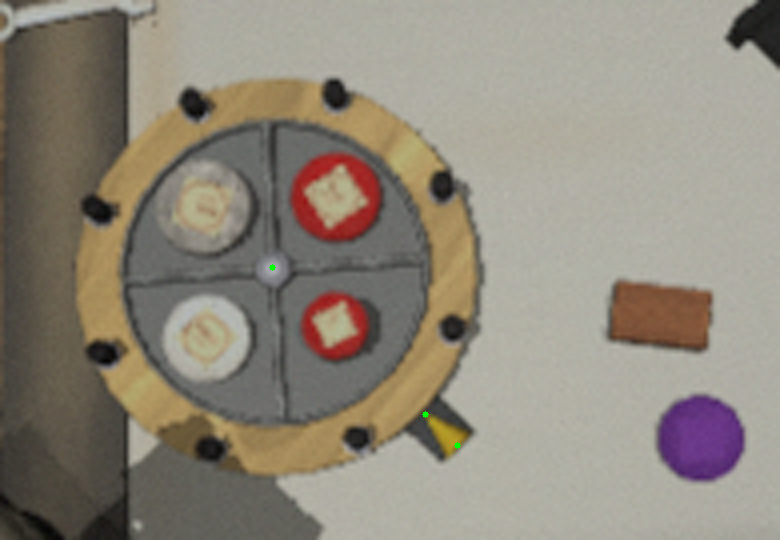

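The red-lidded tall tin at (337,325) lies on the line from the hub (272,268) through the pointer tip (425,413). All the tins are seated, the block and spanner haven't moved, and the hand is clear.

```bash
python3 -c "
from station import arm
print(arm.close_job())"
```

```text
the job is handed in; nothing more can be done
None
```

I turned the carousel about 81° clockwise and handed the job in with the tall red-lidded tin about 1 mm (0.8°) off the pointer's line by camera, everything else in place and the hand clear; no verdict came back.

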